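# Set out the sensory tray

### The job

Set out the sensory things on the grey tray: lay the teal pop disc midway between the white and the blue dish, in line with them, and stand the coral canister centrally on top of the disc. Stand the maple cylinder directly behind the white dish (on the side away from you, square to the tray) with a gap of about 3.5 cm between them, and stand the frosted glass egg upright, centrally on top of the cylinder. Never let the egg tip over, and leave the mustard canister and the chrome spinning top where they are.

Things in the scene. Friction and masses are not known exactly. Their poses are not given: they have to be found in the camera images.
- tray: Low grey plastic tray fixed on the table: 250 mm front to back (its x), 310 mm wide (its y), floor 14 mm above the table, rim 6 mm wide standing 6 mm above the floor. Origin: centre of its underside, at table height. x points to its back edge, away from the robot within 0.12 rad; y to its left. The dishes stand at its left and right, 180 mm apart, in a row parallel to y in its front half.
- white_dish: White ceramic round dish, fixed on the tray: 72 mm across the rim, 26 mm high, open on top, empty. Origin: centre of its underside, on the tray floor. Its x and y axes are parallel to the tray's.
- blue_dish: Dark blue round dish, fixed on the tray, the same shape and size as the white one. Origin: centre of its underside, on the tray floor. Axes parallel to the tray's.
- disc: Teal silicone pop disc, loose, lying flat: 58 mm diameter, 20 mm thick, firm, flat on both faces, darker round dimples on top. About 60 g. Origin: centre of its underside. z is its upright axis; yaw does not matter.
- canister: Coral (pinkish red) plastic twist-cap canister, loose, standing: 58 mm diameter, 78 mm high, flat base, ribbed cap, closed. About 110 g. Origin: centre of its underside; z up.
- cylinder: Maple textured cylinder, loose, standing: light wood with darker rings, 48 mm diameter, 70 mm high, flat ends. About 90 g. Origin: centre of its underside; z up.
- egg: Frosted pale glass egg, loose, standing blunt end down on a ground flat foot of 28 mm diameter: 47 mm diameter at its widest, 27 mm above the foot, and 62 mm high. About 150 g. Origin: centre of the foot; z up.
- mustard: Mustard yellow canister, same shape and size as the coral one, loose, standing on the slate board: not part of the job, to be left where it is. Origin: centre of its underside.
- spinning_top: Chrome spinning top on its dark wooden stand (one piece), 52 mm diameter, 61 mm high, loose, on the slate board: not part of the job, to be left where it is. Origin: centre of the stand's underside.
- slate: Dark slate board fixed to the table beside the tray (left or right of it): 220 x 330 mm, 6 mm thick. Origin: centre of its underside. The disc, both canisters, cylinder, egg and top all start standing on it, in two rows of three, about 115 mm apart, in any order.
Mind the look-alikes: they are no part of the job. Leave any green or purple look-alike of the canister alone.

How it is judged:
By the outcome, as a careful person would: the job done as asked, in the order asked, and still so for the second after the job is handed in, with the robot touching nothing.
It also fails if it takes over 118 s, if anything falls off the work surface, if the arm or the gripper's body presses on something with over 40 N, if the wrist force passes 120 N, or if a joint passes its speed limit or range.

### The arm

A 6-joint arm with a two-finger parallel gripper is mounted at the origin on the work surface. World frame = base frame: x ahead of the robot, y to its left, z up, the work surface at z = 0. Lengths are in m, angles in rad, forces in N, time in s.
With the tool pointing down it reaches from about 0.275 to 1 m from the base axis. Payload 8.4 kg.
Tool frame: the origin (TCP) lies on the centre line of the jaws, within the pads' length; the fingertips stand 17 mm ahead of it and the grasp point (between the pads) lies 2 mm behind it (bot.tcp_to_tips is the z of the fingertips in the tool frame, in m); z points along the fingers, y is the line along which they close (so a half turn about z gives the same grasp; the last joint's range is limited). The gripper opens to 85 mm and grips with 20 to 120 N. Pads are 22 mm wide; open, the fingers measure 114 mm over their backs; the gripper's body (76 mm by 85 mm) begins 54 mm behind the grasp point. The pads swing forward as they close: fully open they stand 13 mm farther back than shut.
Start: joints at [1.323, 0.353, 1.633, -0, 1.155, -0.002], TCP at [0.152, 0.606, 0.248] pointing down, gripper open.
Joint ranges: [-2.63, 2.63], [-0.92, 2.1], [0.06, 2.66], [-1.3, 4.44], [0, 2.69], [-3.02, 3.02]. Speed limits (rad/s): [2.22, 2.22, 2.79, 3.14, 3.14, 3.14].

### API

Orientations are given as a unit quaternion [x, y, z, w].
In Python, from workcell import bot, hand, kinematics, get_obs, vision, hand_in gives the robot as it stands. The module is installed in compiled form; this text tells all that it offers. Calls block until the motion is done:
- bot.reach(position, orientation): joint-space move of the TCP to a pose.
- bot.servo_line(position, ori=None, velocity=0.15): straight line of the TCP; ori=None keeps the orientation; velocity is the mean speed in m/s.
- bot.goto_joints(angles): joint-space move.
- hand.move_gripper(opening, strength=None): finger opening in m; strength is the grip in N (None keeps the last); returns when the fingers have stopped.
- bot.dwell(seconds).
- kinematics.solve_ik(position, orientation): joint angles nearest the present ones, or None.
- get_obs(): the state.
- vision.read_camera(name): name is "scene" or "top" or "wrist"; returns a dict with "frame" (420x560x3 uint8, red, green, blue), "intrinsics" (3x3 intrinsics, pixels), "dist" ([k1, k2, p1, p2, k3] as OpenCV has them; the pictures are not rectified), "view" (4x4, takes a point from world to camera coordinates). Camera axes: x right, y down, z forward; pixel columns grow to the right and rows downward; lengths in m; the calibration is good to about 2 mm. A picture is of the moment at which its call begins. There is no depth.
A pose or a line that the arm cannot do raises bot.IKError and nothing moves.
- hand_in(): hands the job in; it is judged then, once.
The state is a dict: "time_s": time; "joint_pos": joint angles; "joint_vel": joint speeds; "joint_efforts": joint torques, N m; "position": TCP position; "orientation": TCP orientation; "wrist_force": force on the tool from outside, world axes, zero at the start; "ft_torque": the same for the moment, N m; "gripper_width": finger opening in m; "grip_force": force on a finger pad.
Only numpy, scipy, OpenCV 4.12 (cv2) and the standard library are available. Lean on these libraries where they do the work, as an engineer would, in place of code of your own. Each camera call takes 0.05 s, during which the arm holds its last target. There are 200 camera calls.

## Working session

There is one attempt and no reset: what is moved stays moved. The work goes in short steps, each a Python script; the robot and the scene stay as the last script left them, time stands still between calls to the robot, and variables do not carry over. Pictures are saved under pics/ and viewed, at most 14 in all, crops included, and the job is handed in when it is done.

```bash
mkdir -p pics
python3 - <<'E'
from workcell import bot,vision,get_obs
import cv2,numpy as np,pickle
d={n:vision.read_camera(n) for n in("scene","top","wrist")}
pickle.dump(d,open('c0.pkl','wb'))
for n in("scene","top"): cv2.imwrite(f'pics/{n}0.png',d[n]["frame"][:,:,::-1])
for n in d: print(n,d[n]["intrinsics"].round(1).tolist(),d[n]["dist"],np.round(d[n]["view"],3).tolist())
print(get_obs(),bot.tcp_to_tips)
E
```

```text
scene [[490.3, 0.0, 283.0], [0.0, 490.3, 208.5], [0.0, 0.0, 1.0]] [-0.13525969  0.          0.          0.          0.        ] [[-0.537, 0.843, 0.022, 0.317], [0.531, 0.358, -0.769, -0.273], [-0.656, -0.401, -0.639, 1.578], [0.0, 0.0, 0.0, 1.0]]
top [[456.8, 0.0, 281.2], [0.0, 456.8, 210.5], [0.0, 0.0, 1.0]] [-0.04993833  0.          0.          0.          0.        ] [[-0.003, -1.0, -0.004, -0.003], [-0.982, 0.004, -0.188, 0.585], [0.188, 0.003, -0.982, 0.894], [0.0, 0.0, 0.0, 1.0]]
wrist [[316.2, 0.0, 277.3], [0.0, 316.2, 213.3], [0.0, 0.0, 1.0]] [-0.06974328  0.          0.          0.          0.        ] [[0.243, 0.97, -0.002, -0.624], [0.917, -0.229, 0.327, -0.043], [0.317, -0.081, -0.945, 0.381], [0.0, 0.0, 0.0, 1.0]]
{'time_s': 0.15, 'joint_pos': array([ 1.32259048e+00,  3.53456021e-01,  1.63397811e+00, -6.75316002e-07,
        1.15520940e+00, -2.41812454e-03]), 'joint_vel': array([-0.00024227, -0.00276496, -0.00363836,  0.00095878,  0.00040152,
       -0.0002354 ]), 'joint_efforts': array([ 1.59457064e-03, -6.05636644e+01, -3.42341101e+01,  1.83474403e-04,
        6.06258560e-03, -1.79032554e-05]), 'position': array([0.15199892, 0.605868  , 0.24774843]), 'orientation': array([ 1.22584601e-01,  9.92457928e-01, -5.21356585e-04, -6.53650785e-05]), 'wrist_force': array([-0.14452323, -0.01252753,  0.60790286]), 'ft_torque': array([-0.00347349,  0.0231987 , -0.01693464]), 'grip_force': 0.0, 'gripper_width': 0.08526013594473125} 0.017
```

View pics/scene0.png

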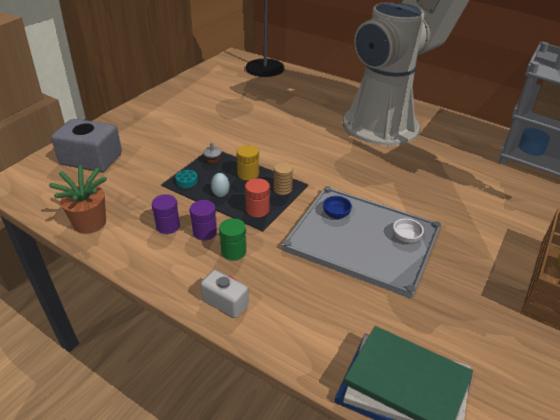

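View pics/top0.png

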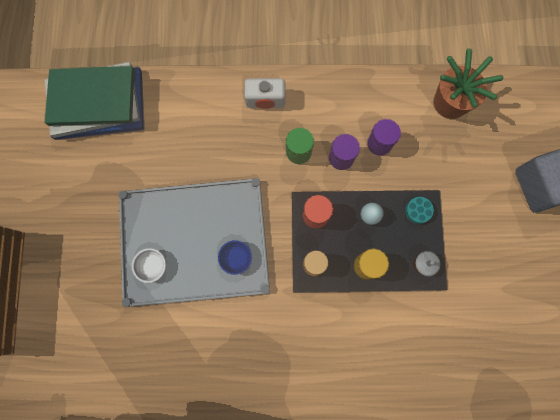

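The scene picture shows the slate to the robot's right and the tray to its left. In the top view:
- **Back row:** coral (318,211), egg (372,213), disc (420,209).
- **Front row:** maple (316,263), mustard (373,263), top (428,263).
- **Dishes:** white (149,266), blue (235,258).

The purple and green look-alikes stand beyond the slate.

```bash
cat > h.py <<'E'
import numpy as np,cv2
from scipy.spatial.transform import Rotation as R
def cam(c): V=c["view"]; return V[:3,:3],-V[:3,:3].T@V[:3,3]
def ray(c,uv):
    n=cv2.undistortPoints(np.float64(uv).reshape(-1,1,2),c["intrinsics"],c["dist"]).reshape(-1,2)
    Rm,C=cam(c); d=np.c_[n,np.ones(len(n))]@Rm
    return C,d/np.linalg.norm(d,axis=1)[:,None]
def plane(c,uv,z):
    C,d=ray(c,uv); return C+d*((z-C[2])/d[:,2])[:,None]
def proj(c,p):
    return cv2.projectPoints(np.float64(p).reshape(-1,1,3),cv2.Rodrigues(c["view"][:3,:3])[0],c["view"][:3,3],c["intrinsics"],c["dist"])[0].reshape(-1,2)
def down(yaw): # tool down, tool y (closing line) at angle yaw+90deg in world
    return (R.from_euler('z',yaw)*R.from_euler('x',np.pi)).as_quat()
E
python3 - <<'E'
from h import *
import pickle
from workcell import kinematics
d=pickle.load(open('c0.pkl','rb'))
t=d['top']
for n,uv,z in [("coral",(318,209),.084),("egg",(372,213),.04),("disc",(420,209),.026),("maple",(316,261),.076),("must",(373,262),.084),("white",(149,266),.04),("blue",(235,258),.04),("tray c",(195,242),.02),("slate",(369,242),.006)]:
    print(n,plane(t,[uv],z).round(3))
w=d['wrist'];Rm,C=cam(w)
T=R.from_quat([.12258,.99246,-.0005,0])
print("cam in tool",T.inv().apply(C-[.152,.6059,.2477]),"axis",T.inv().apply(Rm[2]),"xaxis",T.inv().apply(Rm[0]))
print(T.as_euler('zyx'), (R.from_quat(down(0))).as_matrix().round(2).tolist())
for x,y in[(.45,-.17),(.45,.22)]:
  for yaw in np.arange(0,6.2,.785):
    q=kinematics.solve_ik([x,y,.33],down(yaw)); print(x,y,round(yaw,2),None if q is None else q.round(2))
E
```

```text
coral [[ 0.582 -0.08   0.084]]
egg [[ 0.582 -0.197  0.04 ]]
disc [[ 0.593 -0.304  0.026]]
maple [[ 0.478 -0.075  0.076]]
must [[ 0.475 -0.187  0.084]]
white [[0.472 0.27  0.04 ]]
blue [[0.488 0.091 0.04 ]]
tray c [[0.524 0.179 0.02 ]]
slate [[ 0.524 -0.195  0.006]]
cam in tool [ 8.39101733e-02  2.67247273e-05 -1.25471202e-01] axis [-3.26967423e-01 -4.50547073e-04  9.45035503e-01] xaxis [5.19593158e-04 9.99999650e-01 6.56522373e-04]
[-2.89581490e+00 -1.22579638e-04  3.14060020e+00] [[1.0, 0.0, 0.0], [0.0, -1.0, -0.0], [0.0, 0.0, -1.0]]
0.45 -0.17 0.0 [-0.36  0.05  1.83 -0.    1.26  1.21]
0.45 -0.17 0.78 [-0.36  0.05  1.83 -0.    1.26  0.42]
0.45 -0.17 1.57 [-0.36  0.05  1.83  0.    1.26 -0.36]
0.45 -0.17 2.36 [-0.36  0.05  1.83  0.    1.26 -1.15]
0.45 -0.17 3.14 [-0.36  0.05  1.83  0.    1.26 -1.93]
0.45 -0.17 3.92 [-0.36  0.05  1.83  0.    1.26 -2.72]
0.45 -0.17 4.71 [-0.36  0.05  1.83 -0.    1.26  2.78]
0.45 -0.17 5.5 [-0.36  0.05  1.83 -0.    1.26  1.99]
0.45 0.22 0.0 [ 0.45  0.08  1.79 -0.    1.27  2.02]
0.45 0.22 0.78 [ 0.45  0.08  1.79 -0.    1.27  1.24]
0.45 0.22 1.57 [ 0.45  0.08  1.79 -0.    1.27  0.45]
0.45 0.22 2.36 [ 0.45  0.08  1.79  0.    1.27 -0.33]
0.45 0.22 3.14 [ 0.45  0.08  1.79  0.    1.27 -1.12]
0.45 0.22 3.92 [ 0.45  0.08  1.79  0.    1.27 -1.9 ]
0.45 0.22 4.71 [ 0.45  0.08  1.79  0.    1.27 -2.69]
0.45 0.22 5.5 [ 0.45  0.08  1.79 -0.    1.27  2.81]
```

Run:
```python
from h import *
import pickle
from workcell import bot,vision,get_obs
S={}
for n,c,z in(("tray",(.51,.18),.25),("slate",(.53,-.19),.25)):
  for i,yaw in enumerate((.78,2.36,3.93) if n=="tray" else (3.93,2.36,.78)):
    u=np.array([np.cos(yaw),np.sin(yaw)])
    bot.reach([*(np.array(c)+.06*u),z],down(yaw)); bot.dwell(.2)
    S[n,i]=vision.read_camera("wrist")
pickle.dump(S,open('c1.pkl','wb'))
print(get_obs()["time_s"])
m=lambda n:np.hstack([cv2.resize(S[n,i]["frame"],(400,300)) for i in range(2)])
cv2.imwrite('pics/m1.png',np.vstack([m("tray"),m("slate")])[:,:,::-1])
```

```text
10.875
```

View pics/m1.png

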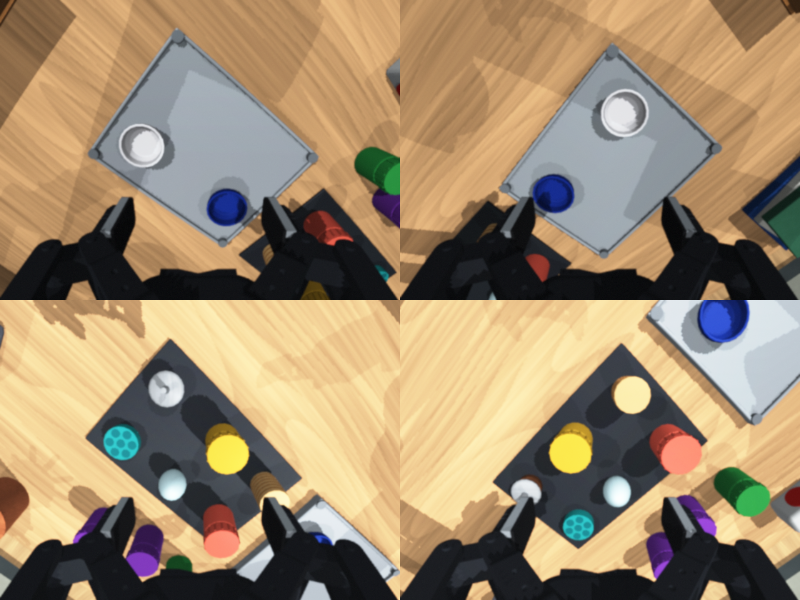

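```bash
cat >> h.py <<'E'
DIM={"coral":(.029,.078),"egg":(.0235,.062),"disc":(.029,.02),"maple":(.024,.07)}
def blob(c,name,p):
    """contour of the object near world point p"""
    hsv=cv2.cvtColor(c["frame"],cv2.COLOR_RGB2HSV); H,S,V=[hsv[...,i].astype(int) for i in range(3)]
    m={"coral":((H<10)|(H>172))&(S>95)&(V>90),"disc":(H>80)&(H<97)&(S>110)&(V>60),"egg":(V>105)&(S<110)&(H>60)&(H<130),
       "maple":(V>100)&(S>40)&(H<32)&(H>8),"white":(V>150)&(S<40),"blue":(H>108)&(H<130)&(S>120)}[name]
    uv=proj(c,p)[0]; s=.05*c["intrinsics"][0,0]/np.linalg.norm(cam(c)[1]-p)
    if name in("egg","maple"):s*=1.25
    roi=np.zeros(m.shape,np.uint8); cv2.circle(roi,tuple(int(v) for v in uv),int(1.25*s),1,-1)
    m=cv2.morphologyEx(m.astype(np.uint8)*roi,cv2.MORPH_OPEN,np.ones((3,3)))
    k=cv2.findContours(m,cv2.RETR_EXTERNAL,cv2.CHAIN_APPROX_NONE)[0]
    k=[x for x in k if cv2.contourArea(x)>60]
    if not k:return None
    return cv2.convexHull(min(k,key=lambda x:-cv2.pointPolygonTest(x,(float(uv[0]),float(uv[1])),True)))
def axis_xy(obs):
    """obs: [(cam,contour)] -> xy of upright axis: intersect vertical planes through the bisected silhouette; heights"""
    A=[];b=[];info=[]
    for c,k in obs:
        C,d=ray(c,k.reshape(-1,2)); az=np.arctan2(d[:,1],d[:,0]); a0=np.arctan2(d[:,1].mean(),d[:,0].mean())
        w=(az-a0+np.pi)%(2*np.pi)-np.pi; a=a0+(w.max()+w.min())/2
        n=np.array([-np.sin(a),np.cos(a)]); A.append(n); b.append(n@C[:2]); info.append((C,d,(w.max()-w.min())/2))
    A=np.array(A);b=np.array(b); x=np.linalg.lstsq(A,b,rcond=None)[0]
    return x,A@x-b,info
def heights(x,info,r):
    """top from the far rim, base from the near rim, radius from the angular half width"""
    o=[]
    for C,d,w in info:
        D=np.hypot(*(x-C[:2])); el=-d[:,2]/np.hypot(d[:,0],d[:,1])
        o.append((C[2]-el.min()*(D+r),C[2]-el.max()*(D-r),D*np.sin(w)))
    return np.round(o,4)
E
cat > m.py <<'E'
from h import *
import pickle
S=pickle.load(open('c1.pkl','rb')); d=pickle.load(open('c0.pkl','rb'))
G={"coral":(.582,-.08,.045),"egg":(.582,-.197,.036),"disc":(.593,-.304,.016),"maple":(.478,-.075,.04)}
ims={i:S["slate",i]["frame"].copy() for i in range(3)}; tm={i:S["tray",i]["frame"].copy() for i in range(3)}
for n,p in G.items():
    obs=[];lab=[]
    for l,c in [(i,S["slate",i]) for i in range(3)]+[("top",d["top"]),("scene",d["scene"])]:
        k=blob(c,n,np.array(p))
        if k is None: continue
        if l in ims: cv2.polylines(ims[l],[k],True,(255,0,255),1)
        obs.append((c,k));lab.append(l)
    x,r,info=axis_xy(obs); print(n,x.round(4),lab,(r*1e3).round(1)); print(heights(x,info,DIM[n][0]).tolist())
for n,p in {"white":(.472,.27,.04),"blue":(.488,.091,.04)}.items():
    Cs=[];D=[]
    for l,c in [(i,S["tray",i]) for i in range(3)]+[("top",d["top"]),("scene",d["scene"])]:
        k=blob(c,n,np.array(p)); 
        if k is None: print("none",n,l);continue
        if l in tm: cv2.polylines(tm[l],[k],True,(255,0,255),1)
        e=cv2.fitEllipse(k); C,v=ray(c,[e[0]]); Cs.append(C);D.append(v[0]); P=plane(c,k.reshape(-1,2),.04)
        print(n,l,plane(c,[e[0]],.04).round(4)[0], "diam", (2*cv2.minEnclosingCircle(np.float32(P[:,:2]))[1]).__round__(4))
    M=sum(np.eye(3)-np.outer(v,v) for v in D); q=sum((np.eye(3)-np.outer(v,v))@C for v,C in zip(D,Cs))
    print(n,"triang",np.linalg.solve(M,q).round(4))
cv2.imwrite('pics/m2.png',np.hstack([np.vstack([cv2.resize(x[i],(266,200)) for x in(ims,tm)]) for i in range(3)])[:,:,::-1])
E
python3 m.py
```

```text
coral [ 0.5839 -0.0807] [0, 1, 2, 'top', 'scene'] [ 0.2  0.  -0.5 -0.3  0.4]
[[0.0814, 0.0082, 0.0292], [0.0819, 0.0122, 0.0303], [0.0849, 0.0053, 0.0305], [0.0793, 0.0105, 0.0298], [0.0833, 0.0106, 0.0289]]
egg [ 0.583  -0.1973] [0, 1, 2, 'top', 'scene'] [ 0.4  0.2 -0.3 -0.2  0.8]
[[0.0479, 0.0236, 0.0238], [0.05, 0.0248, 0.0236], [0.0463, 0.0294, 0.0237], [0.0313, 0.0393, 0.0216], [0.0555, 0.0222, 0.0206]]
disc [ 0.5928 -0.3051] [0, 1, 2, 'top', 'scene'] [ 0.5  0.3 -0.9 -0.2  1. ]
[[0.0271, 0.0106, 0.0295], [0.0274, 0.0081, 0.0298], [0.0273, 0.0071, 0.0299], [0.0203, 0.0147, 0.0285], [0.0253, 0.0089, 0.0284]]
maple [ 0.4655 -0.0721] [0, 1, 2, 'top', 'scene'] [-11.7   5.8   7.6  -6.2  -9.1]
[[0.0872, -0.0171, 0.0484], [0.1175, 0.1538, 0.0197], [0.1087, -0.0652, 0.0681], [0.1395, 0.1457, 0.0218], [0.1107, -0.038, 0.0761]]
white 0 [0.4734 0.2698 0.04  ] diam 0.1271
white 1 [0.4709 0.2693 0.04  ] diam 0.1232
white 2 [0.4723 0.2657 0.04  ] diam 0.1322
white top [0.4726 0.2595 0.04  ] diam 0.0651
white scene [0.4807 0.2639 0.04  ] diam 0.0716
white triang [0.4726 0.2662 0.0342]
blue 0 [0.4936 0.0945 0.04  ] diam 0.0742
blue 1 [0.4895 0.0944 0.04  ] diam 0.074
blue 2 [0.49   0.0906 0.04  ] diam 0.0709
blue top [0.4904 0.0872 0.04  ] diam 0.0461
blue scene [0.4989 0.0952 0.04  ] diam 0.0855
blue triang [0.4911 0.0902 0.0325]
```

View pics/m2.png

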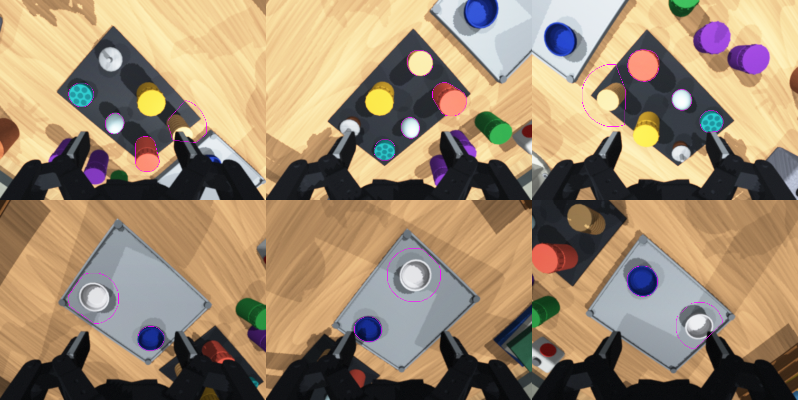

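```bash
cat > m3.py <<'E'
from h import *
import pickle,h
S=pickle.load(open('c1.pkl','rb'))
# local Otsu on brightness for white / maple
def otsu(c,p,rad,ch):
    uv=proj(c,p)[0]; s=int(rad*c["intrinsics"][0,0]/np.linalg.norm(cam(c)[1]-p)); u,v=[int(round(a)) for a in uv]
    f=c["frame"][v-s:v+s,u-s:u+s].astype(int); g=np.clip(f[...,2] if ch=="w" else f.max(2),0,255).astype(np.uint8)
    t,m=cv2.threshold(g,0,1,cv2.THRESH_OTSU)
    if ch=="w": m=(g>max(t,165)).astype(np.uint8)
    yy,xx=np.mgrid[:m.shape[0],:m.shape[1]]; m[(xx-s)**2+(yy-s)**2>s*s]=0
    m=cv2.morphologyEx(m,cv2.MORPH_OPEN,np.ones((2,2)))
    k=max(cv2.findContours(m,cv2.RETR_EXTERNAL,cv2.CHAIN_APPROX_NONE)[0],key=cv2.contourArea)
    return t,cv2.convexHull(k)+np.array([u-s,v-s],np.int32)
ims=[]
def show(c,k):
    im=c["frame"].copy(); cv2.polylines(im,[k],True,(255,0,255),1); x,y,w,h_=cv2.boundingRect(k); cx,cy=x+w//2,y+h_//2
    ims.append(cv2.resize(cv2.copyMakeBorder(im,60,60,60,60,0)[cy:cy+120,cx:cx+120],(200,200)))
for n,p in (("white",np.array([.472,.27,.03])),("blue",np.array([.49,.092,.03]))):
    obs=[]
    for i in range(3):
        c=S["tray",i]; t,k=otsu(c,p,.046,"w") if n=="white" else (0,blob(c,n,p)); print(t,end=' ')
        show(c,k); obs.append((c,k))
    if n=="white": obs=obs[:2]
    x,r,info=axis_xy(obs); print(n,x.round(4),(r*1e3).round(1),heights(x,info,.036).tolist())
c=S["slate",1]; t,k=otsu(c,np.array([.478,-.075,.05]),.045,"m"); show(c,k)
P=plane(c,k.reshape(-1,2),.076); print("maple",t,cv2.minEnclosingCircle(np.float32(P[:,:2])))
ims.append(np.zeros_like(ims[0]))
cv2.imwrite('pics/m3.png',np.vstack([np.hstack(ims[:4]),np.hstack(ims[4:8])])[:,:,::-1])
E
python3 m3.py
```

```text
181.0 178.0 148.0 white [0.4842 0.2703] [ 0. -0.] [[0.0573, 0.0726, 0.0333], [0.0276, -0.0401, 0.0396]]
0 0 0 blue [0.4915 0.0913] [-0.3  0.2 -0.2] [[0.0375, 0.0328, 0.0349], [0.0371, 0.0327, 0.0352], [0.0354, 0.042, 0.0352]]
maple 156.0 ((0.4766044616699219, -0.07467356324195862), 0.025954000651836395)
```

View pics/m3.png

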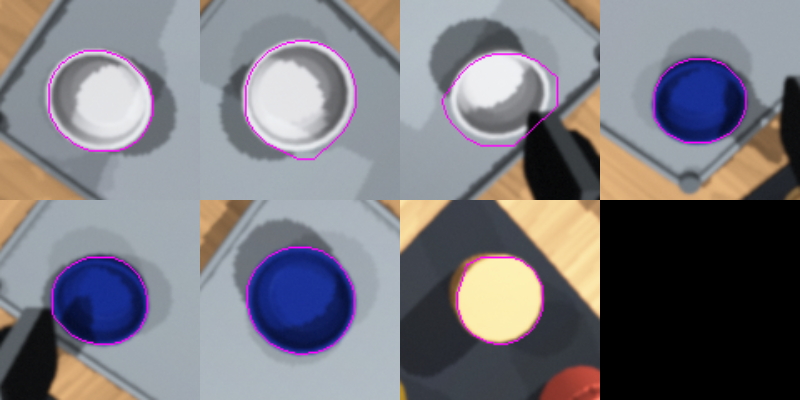

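The crops show that the blue outlines are clean and the maple top is good. The white outline picks up some lit tray, so it needs another channel. I'll refine that and pick up the disc.

```bash
cat > m4.py <<'E'
from h import *
import pickle
S=pickle.load(open('c1.pkl','rb'))
p=np.array([.472,.27,.03])
obs=[]
for i in (0,1):
    c=S["tray",i]; uv=proj(c,p)[0]; f=c["frame"]; roi=np.zeros(f.shape[:2],np.uint8)
    cv2.circle(roi,tuple(int(a) for a in uv),int(.046*c["intrinsics"][0,0]/np.linalg.norm(cam(c)[1]-p)),1,-1)
    for th in (175,190,205):
        m=((f[...,0]>th)*roi).astype(np.uint8); k=max(cv2.findContours(m,0,1)[0],key=cv2.contourArea); k=cv2.convexHull(k)
        e=cv2.fitEllipse(k); P=plane(c,k.reshape(-1,2),.039); print(i,th,plane(c,[e[0]],.039)[0].round(4),cv2.minEnclosingCircle(np.float32(P[:,:2]))[1])
        if th==190: obs.append((c,k))
x,r,info=axis_xy(obs); print(x.round(4),heights(x,info,.036).tolist())
E
python3 m4.py
cat >> h.py <<'E'
from workcell import bot,hand,get_obs,vision,kinematics
def st(t=""):
    o=get_obs(); print(t,"t%.1f w%.4f g%.1f F%s P%s"%(o["time_s"],o["gripper_width"],o["grip_force"],o["wrist_force"].round(1),o["position"].round(4)))
E
python3 - <<'E'
from h import *
q=down(np.pi/2+.106); x,y=.593,-.305
bot.reach([x,y,.12],q); hand.move_gripper(.075,30)
bot.servo_line([x,y,.045],velocity=.15); bot.servo_line([x,y,.026],velocity=.05); st("down")
hand.move_gripper(.03,35); st("closed")
bot.servo_line([x,y,.14],velocity=.15); st("up")
c=vision.read_camera("wrist"); cv2.imwrite('pics/d1.png',c["frame"][:,:,::-1])
E
```

```text
0 175 [0.4756 0.2715 0.039 ] 0.036168381571769714
0 190 [0.4757 0.2715 0.039 ] 0.03567017242312431
0 205 [0.4757 0.2713 0.039 ] 0.03523411974310875
1 175 [0.4744 0.2718 0.039 ] 0.03623274713754654
1 190 [0.4744 0.2717 0.039 ] 0.03569263964891434
1 205 [0.4743 0.2717 0.039 ] 0.03536916896700859
[0.4761 0.271 ] [[0.0403, 0.0466, 0.0348], [0.0339, 0.0359, 0.0357]]
down t13.4 w0.0748 g0.0 F[-0.1  0.3  0.5] P[ 0.5928 -0.3049  0.0257]
closed t13.7 w0.0564 g37.4 F[-0.5 -0.4  3.2] P[ 0.5934 -0.3052  0.0265]
up t14.6 w0.0561 g37.3 F[ 0.2  1.  -0.9] P[ 0.5924 -0.3047  0.139 ]
```

View pics/d1.png

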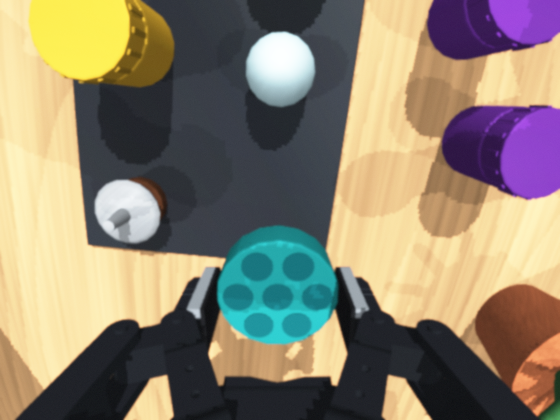

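Run:
```python
from h import *
import pickle
psi=.0902; q=down(np.pi/2+psi); x,y=.4833,.1814
bot.servo_line([.593,-.305,.2]); bot.reach([x,y,.12],q); bot.servo_line([x,y,.042],velocity=.12); st("near")
F0=get_obs()["wrist_force"][2]
for z in np.arange(.0375,.0314,-.001):
    bot.servo_line([x,y,z],velocity=.03); F=get_obs()["wrist_force"][2]
    if F-F0>2: break
st("touch z%.4f"%z)
hand.move_gripper(.078); bot.servo_line([x,y,.2],velocity=.2)
S={}
bot.reach([x,y+.06,.22],q); bot.dwell(.2); S[0]=vision.read_camera("wrist")
bot.reach([x,y-.06,.22],down(psi-np.pi/2)); bot.dwell(.2); S[1]=vision.read_camera("wrist"); S[2]=vision.read_camera("top")
pickle.dump(S,open('c2.pkl','wb')); st()
cv2.imwrite('pics/p1.png',np.hstack([cv2.resize(S[i]["frame"],(400,300)) for i in(0,1)])[:,:,::-1])
```

```text
near t17.8 w0.0566 g37.3 F[ 0.6 -0.1  0.3] P[0.4837 0.1814 0.0424]
touch z0.0335 t19.1 w0.0565 g38.7 F[-4.  -1.2 14.6] P[0.4834 0.1815 0.0344]
 t24.2 w0.0783 g0.0 F[-0.1 -0.3 -0. ] P[0.4833 0.1214 0.22  ]
```

View pics/p1.png

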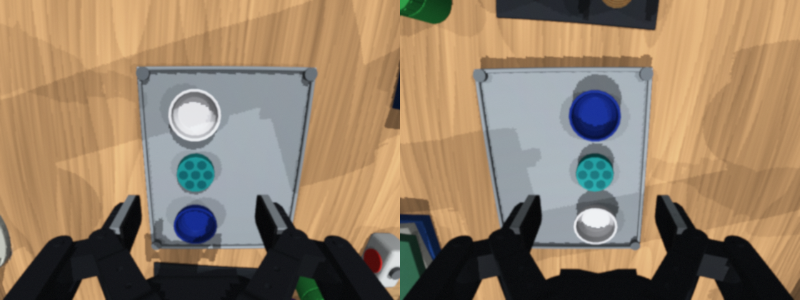

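```bash
cat >> h.py <<'E'
def white(c,p,th=190):
    uv=proj(c,p)[0]; roi=np.zeros(c["frame"].shape[:2],np.uint8)
    cv2.circle(roi,tuple(int(a) for a in uv),int(.046*c["intrinsics"][0,0]/np.linalg.norm(cam(c)[1]-p)),1,-1)
    return cv2.convexHull(max(cv2.findContours(((c["frame"][...,0]>th)*roi).astype(np.uint8),0,1)[0],key=cv2.contourArea))
E
python3 - <<'E'
from h import *
import pickle
S=pickle.load(open('c2.pkl','rb')); o={}
for n,p,z in (("white",(.4752,.2715,.039),.039),("blue",(.4915,.0913,.039),.039),("disc",(.483,.181,.034),.028)):
    for i in (0,1):
        c=S[i]; p=np.array(p); k=white(c,p) if n=="white" else blob(c,n,p); e=cv2.fitEllipse(k)
        o[n,i]=plane(c,[e[0]],z)[0,:2]; P=plane(c,k.reshape(-1,2),z); print(n,i,o[n,i].round(4),np.ptp(P,0).round(4))
    o[n]=(o[n,0]+o[n,1])/2; print(n,o[n].round(4))
d=o["white"]-o["blue"]; print(np.linalg.norm(d),np.arctan2(-d[0],d[1]),"disc err mm",(o["disc"]-(o["white"]+o["blue"])/2)*1e3)
E
```

```text
white 0 [0.475  0.2721] [0.0705 0.0709 0.    ]
white 1 [0.475  0.2701] [0.0707 0.0689 0.    ]
white [0.475  0.2711]
blue 0 [0.491 0.095] [0.0684 0.0754 0.    ]
blue 1 [0.4913 0.0901] [0.0697 0.0703 0.    ]
blue [0.4912 0.0926]
disc 0 [0.4839 0.1819] [0.0567 0.0631 0.    ]
disc 1 [0.4838 0.1806] [0.0565 0.0589 0.    ]
disc [0.4839 0.1813]
0.17926010050427146 0.09046467744658991 disc err mm [ 0.77457019 -0.59463691]
```

```bash
cat >> h.py <<'E'
def pick(x,y,z,q,pre,grip,up=.2):
    bot.reach([x,y,z+.09],q); hand.move_gripper(pre,grip)
    bot.servo_line([x,y,z+.01],velocity=.15); bot.servo_line([x,y,z],velocity=.04); st("down")
    hand.move_gripper(max(pre-.045,.01),grip); st("closed"); zg=get_obs()["position"][2]
    bot.servo_line([x,y,up],velocity=.15); st("up"); return zg
def lower(x,y,z,lim=2):
    """z: expected TCP height at contact"""
    bot.servo_line([x,y,z+.008],velocity=.12); bot.dwell(.1); F0=get_obs()["wrist_force"][2]
    for zz in np.arange(z+.002,z-.005,-.001):
        bot.servo_line([x,y,zz],velocity=.02)
        if get_obs()["wrist_force"][2]-F0>lim: break
    st("touch cmd %.4f exp %.4f"%(zz,z))
E
python3 - <<'E'
from h import *
import pickle
psi=.0902; q=down(np.pi/2+psi)
zg=pick(.5839,-.0807,.052,q,.078,40)
# view maple on the way, while holding: none; place
x,y=.484,.1815
bot.reach([x,y,.2],q); lower(x,y,zg+.028)
hand.move_gripper(.078); st("open"); bot.servo_line([x,y,.2],velocity=.2)
# maple views, camera from -x+y and -x sides, plus along y
S={}
for i,(px,py,yaw) in enumerate([(.44,-.02,2.36),(.42,-.075,3.14),(.477,-.02,1.6)]):
    bot.reach([px,py,.22],down(yaw)); bot.dwell(.2); S[i]=vision.read_camera("wrist")
S[3]=vision.read_camera("top"); S[4]=vision.read_camera("scene"); pickle.dump(S,open('c3.pkl','wb')); st()
cv2.imwrite('pics/p2.png',np.vstack([np.hstack([cv2.resize(S[i]["frame"],(400,300)) for i in a]) for a in((0,1),(2,4))])[:,:,::-1])
E
```

```text
down t27.8 w0.0779 g0.0 F[-0.1  0.6  0.4] P[ 0.5838 -0.0807  0.052 ]
closed t28.1 w0.0572 g42.6 F[-0.5 -0.6  3.7] P[ 0.5841 -0.0807  0.0524]
up t29.3 w0.0572 g42.7 F[-0.6  0.4 -2. ] P[ 0.5832 -0.0806  0.199 ]
touch cmd 0.0794 exp 0.0804 t32.7 w0.0571 g43.8 F[-4.5 -1.2 13.8] P[0.4841 0.1815 0.0803]
open t33.1 w0.0776 g0.0 F[-0.1 -0.  -0. ] P[0.4839 0.1815 0.0793]
 t38.1 w0.0782 g0.0 F[-0.7 -0.5 -0.3] P[ 0.477  -0.0201  0.22  ]
```

View pics/p2.png

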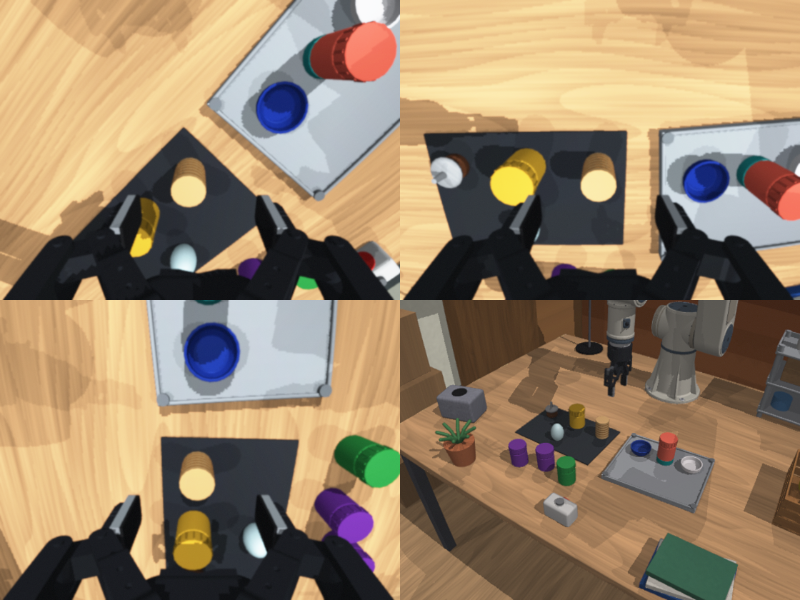

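The canister stands on the disc. Each of the three wrist frames shows the maple cylinder against the slate, at half-scale pixels (188,182), (598,178) and (196,476). I'll measure it and check the canister.

Run:
```python
from h import *
import pickle
S=pickle.load(open('c3.pkl','rb'))
obs=[];p=np.array([.477,-.075,.04])
for i in range(3):
    c=S[i]; f=c["frame"].astype(int); uv=proj(c,p)[0]; roi=np.zeros(f.shape[:2],np.uint8)
    cv2.circle(roi,tuple(int(a) for a in uv),int(.047*c["intrinsics"][0,0]/np.linalg.norm(cam(c)[1]-p)),1,-1)
    m=((f[...,0]-f[...,2]>30)*roi).astype(np.uint8); m=cv2.morphologyEx(m,cv2.MORPH_OPEN,np.ones((3,3)))
    ks=cv2.findContours(m,0,1)[0]; k=cv2.convexHull(max(ks,key=cv2.contourArea)); obs.append((c,k)); print(cv2.boundingRect(k),uv.round())
x,r,info=axis_xy(obs); print("maple",x.round(4),(r*1e3).round(1),heights(x,info,.024).tolist())
obs=[(S[i],blob(S[i],"coral",np.array([.484,.1815,.073]))) for i in (0,1,3,4)]
x,r,info=axis_xy(obs); print("coral",x.round(4),(r*1e3).round(1),heights(x,info,.029).tolist())
w=np.array([.4751,.2712]); print("cyl target",w+.095*np.array([np.cos(.0903),np.sin(.0903)]))
```

```text
(238, 221, 51, 70) [264. 252.]
(252, 214, 52, 69) [277. 245.]
(250, 212, 52, 70) [275. 243.]
maple [ 0.4773 -0.0747] [-0.  0.  0.] [[0.0763, 0.0086, 0.0246], [0.0751, 0.0097, 0.0248], [0.0769, 0.0095, 0.0247]]
coral [0.4846 0.1825] [ 0.3  0.3 -0.5  0.1] [[0.1033, 0.038, 0.0296], [0.1008, 0.036, 0.0289], [0.1079, 0.0544, 0.0285], [0.1121, 0.0372, 0.0289]]
cyl target [0.56971294 0.27976685]
```

Run:
```python
from h import *
import pickle
psi=.0903; q=down(np.pi+psi); x,y=.5697,.2798
zg=pick(.4773,-.0747,.046,q,.070,40)
bot.reach([x,y,.2],q); lower(x,y,zg+.008)
hand.move_gripper(.070); st("open"); bot.servo_line([x,y,.2],velocity=.2)
S={}
for i,(a,b,yaw) in enumerate([(x-.09,y,np.pi),(x,y-.09,-np.pi/2)]):
    bot.reach([a,b,.22],down(yaw)); bot.dwell(.2); S[i]=vision.read_camera("wrist")
S[2]=vision.read_camera("top"); pickle.dump(S,open('c4.pkl','wb')); st()
cv2.imwrite('pics/p3.png',np.hstack([cv2.resize(S[i]["frame"],(400,300)) for i in (0,1)])[:,:,::-1])
obs=[];p=np.array([x,y,.05])
for i in (0,1):
    c=S[i]; f=c["frame"].astype(int); uv=proj(c,p)[0]; roi=np.zeros(f.shape[:2],np.uint8)
    cv2.circle(roi,tuple(int(a) for a in uv),int(.052*c["intrinsics"][0,0]/np.linalg.norm(cam(c)[1]-p)),1,-1)
    m=cv2.morphologyEx(((f[...,0]-f[...,2]>30)*roi).astype(np.uint8),cv2.MORPH_OPEN,np.ones((3,3)))
    k=cv2.convexHull(max(cv2.findContours(m,0,1)[0],key=cv2.contourArea)); obs.append((c,k))
    w=white(c,np.array([.4751,.2712,.039])); print("white",i,plane(c,[cv2.fitEllipse(w)[0]],.039)[0].round(4))
X,r,info=axis_xy(obs); print("maple",X.round(4),heights(X,info,.024).tolist())
```

```text
down t40.9 w0.0696 g0.0 F[ 0.2 -0.8  1.1] P[ 0.4773 -0.0747  0.046 ]
closed t41.3 w0.0470 g40.8 F[-1.5  0.2  6.2] P[ 0.4774 -0.0747  0.0463]
up t42.4 w0.0472 g41.2 F[ 0.5 -0.3 -1.2] P[ 0.4767 -0.0746  0.1992]
touch cmd 0.0533 exp 0.0543 t46.4 w0.0472 g42.0 F[-3.  -1.6  8.9] P[0.5698 0.2799 0.0543]
open t46.8 w0.0698 g0.0 F[ 0.8 -0.1  0.3] P[0.5696 0.2798 0.0532]
 t50.2 w0.0700 g0.0 F[0.1 0.5 0.6] P[0.5696 0.1899 0.22  ]
white 0 [0.474 0.271 0.039]
white 1 [0.4749 0.2647 0.039 ]
maple [0.5678 0.2801] [[0.0844, 0.0233, 0.0235], [0.0948, 0.0198, 0.0272]]
```

View pics/p3.png

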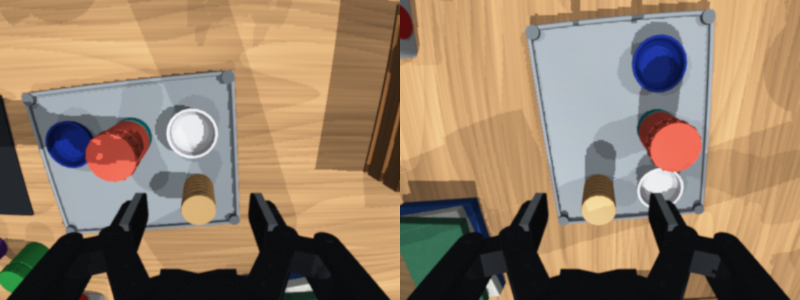

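Run:
```python
from h import *
import pickle
S={}
def take(i,a,b,yaw):
    bot.reach([a,b,.22],down(yaw)); bot.dwell(.2); S[i]=vision.read_camera("wrist")
x,y=.5697,.2798
take(0,x+.02,y+.06,np.pi/2); take(1,.583-.06,-.197,np.pi); take(2,.583,-.197+.06,np.pi/2); take(3,.583-.045,-.197+.045,2.36)
pickle.dump(S,open('c5.pkl','wb'))
c=S[0];p=np.array([x,y,.05]); f=c["frame"].astype(int); uv=proj(c,p)[0]; roi=np.zeros(f.shape[:2],np.uint8)
cv2.circle(roi,tuple(int(a) for a in uv),int(.052*c["intrinsics"][0,0]/np.linalg.norm(cam(c)[1]-p)),1,-1)
m=cv2.morphologyEx(((f[...,0]-f[...,2]>30)*roi).astype(np.uint8),cv2.MORPH_OPEN,np.ones((3,3)))
k=cv2.convexHull(max(cv2.findContours(m,0,1)[0],key=cv2.contourArea))
X,r,info=axis_xy([(c,k),(pickle.load(open('c4.pkl','rb'))[0],None)][:1]); 
S4=pickle.load(open('c4.pkl','rb'))[0]; f=S4["frame"].astype(int); uv=proj(S4,p)[0]; roi[:]=0
cv2.circle(roi,tuple(int(a) for a in uv),int(.052*S4["intrinsics"][0,0]/np.linalg.norm(cam(S4)[1]-p)),1,-1)
m=cv2.morphologyEx(((f[...,0]-f[...,2]>30)*roi).astype(np.uint8),cv2.MORPH_OPEN,np.ones((3,3)))
k4=cv2.convexHull(max(cv2.findContours(m,0,1)[0],key=cv2.contourArea))
X,r,info=axis_xy([(c,k),(S4,k4)]); print("maple",X.round(4),heights(X,info,.024).tolist())
w=white(c,np.array([.4751,.2712,.039])); print("white",plane(c,[cv2.fitEllipse(w)[0]],.039)[0].round(4))
obs=[(S[i],blob(S[i],"egg",np.array([.583,-.1973,.036]))) for i in (1,2,3)]
X,r,info=axis_xy(obs); print("egg",X.round(4),(r*1e3).round(1),heights(X,info,.0235).tolist()); st()
```

```text
maple [0.5696 0.2801] [[0.0844, 0.0187, 0.0237], [0.082, 0.0193, 0.0238]]
white [0.4745 0.2722 0.039 ]
egg [ 0.5832 -0.1977] [-0. -0.  0.] [[0.0471, 0.0263, 0.0237], [0.0477, 0.0274, 0.0239], [0.0483, 0.0277, 0.0237]]
 t58.4 w0.0700 g0.0 F[-0.5 -0.2  0.5] P[ 0.5382 -0.1519  0.22  ]
```

Run:
```python
from h import *
psi=.0903; q=down(np.pi+psi); x,y=.5697,.2800
zg=pick(.5832,-.1977,.029,q,.062,35,up=.22)
c=vision.read_camera("wrist"); cv2.imwrite('pics/e1.png',cv2.resize(c["frame"],(400,300))[:,:,::-1])
bot.reach([x,y,.22],q); st("above")
c=vision.read_camera("scene"); cv2.imwrite('pics/e2.png',c["frame"][120:,180:,::-1])
open('zg','w').write(str(zg))
cv2.imwrite('pics/e3.png',np.hstack([cv2.imread('pics/e1.png'),cv2.resize(cv2.imread('pics/e2.png'),(380,300))]))
```

```text
down t60.7 w0.0620 g0.0 F[0.8 0.3 0.8] P[ 0.5831 -0.1977  0.029 ]
closed t61.0 w0.0453 g35.8 F[-0.6 -0.1  4.5] P[ 0.5834 -0.1978  0.0294]
up t62.4 w0.0448 g35.9 F[ 0.   0.4 -1.6] P[ 0.5827 -0.1975  0.219 ]
above t64.2 w0.0455 g35.9 F[ 0.3 -0.6 -1.4] P[0.5701 0.279  0.22  ]
```

View pics/e3.png

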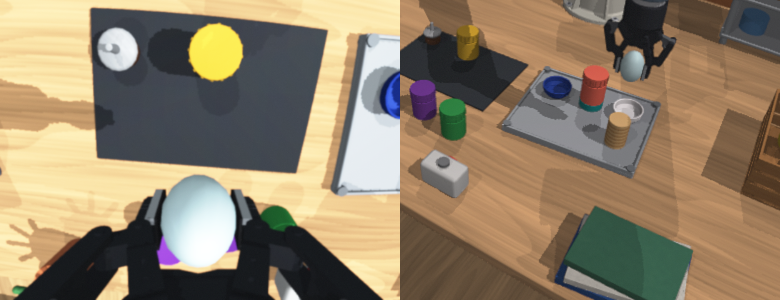

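The egg is held upright between the pads at (195,220), and the canister, disc and cylinder are all standing. I'll lower it onto the cylinder.

Run:
```python
from h import *
import pickle
x,y=.5697,.2800; zg=float(open('zg').read())
bot.dwell(.3); lower(x,y,zg+.078,1.5); bot.dwell(.3)
hand.move_gripper(.064); st("open"); bot.dwell(.2); bot.servo_line([x,y,.25],velocity=.1)
S={}
bot.reach([x-.09,y,.27],down(np.pi)); bot.dwell(.2); S[0]=vision.read_camera("wrist")
bot.reach([.45,.0,.35],down(np.pi)); bot.dwell(.2); S[1]=vision.read_camera("scene"); S[2]=vision.read_camera("top"); st()
pickle.dump(S,open('c6.pkl','wb'))
f=cv2.resize(S[1]["frame"][170:310,260:460],(400,280)); cv2.imwrite('pics/f.png',np.hstack([f,cv2.resize(S[0]["frame"],(373,280))])[:,:,::-1])
for n,p,z in(("egg",(x,y,.115),0),("coral",(.4845,.182,.073),0)):
    obs=[(c,blob(c,n,np.array(p))) for c in S.values()]; obs=[o for o in obs if o[1] is not None]
    X,r,info=axis_xy(obs); print(n,X.round(4),(r*1e3).round(1),heights(X,info,DIM[n][0]).tolist())
```

```text
touch cmd 0.1064 exp 0.1074 t66.8 w0.0448 g36.6 F[-1.4 -0.5  6.2] P[0.5701 0.2802 0.1074]
open t67.5 w0.0640 g0.0 F[0.3 1.3 0.3] P[0.5696 0.28   0.1063]
 t71.4 w0.0643 g0.0 F[0.2 0.  0.2] P[0.4501 0.0006 0.3497]
egg [0.5638 0.2709] [-1.  -1.3 -0.4] [[0.1326, -0.0374, 0.0665], [0.1299, 0.0944, 0.0334], [0.1616, -0.0079, 0.0694]]
coral [0.4836 0.1822] [-0.  0.] [[0.1116, 0.0459, 0.0292], [0.1114, 0.0368, 0.0285]]
```

View pics/f.png

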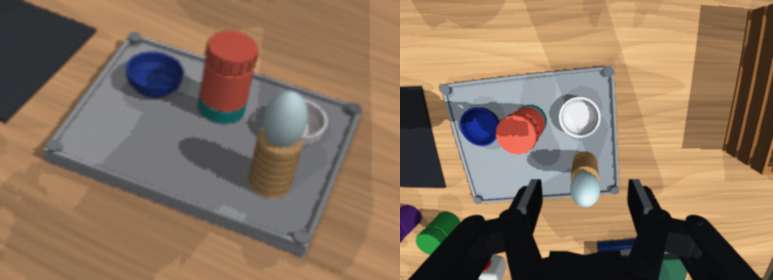

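Run:
```python
from h import *
import pickle
S={}
x,y=.5697,.28
for i,(a,b,yaw) in enumerate([(x-.07,y-.02,np.pi),(x-.02,y+.07,np.pi/2)]):
    bot.reach([a,b,.27],down(yaw)); bot.dwell(.2); S[i]=vision.read_camera("wrist")
pickle.dump(S,open('c7.pkl','wb')); st()
S6=pickle.load(open('c6.pkl','rb'))
out=[]
for c in (S[0],S[1],S6[1]):
    u,v=proj(c,[x,y,.08])[0].astype(int); h=90 if c is not S6[1] else 50
    im=c["frame"][max(v-h,0):v+h,max(u-h,0):u+h]; out.append(cv2.resize(im,(266,266),interpolation=cv2.INTER_CUBIC))
    e=proj(c,[[x,y,.12],[x,y,.084],[x,y,.146]]); print(e.round(1).tolist()); hsv=cv2.cvtColor(c["frame"],cv2.COLOR_RGB2HSV); q=e[0].astype(int); print(hsv[q[1],q[0]-40:q[0]+41:5].tolist())
    for p in e: cv2.circle(out[-1],tuple(((p-[max(u-h,0),max(v-h,0)])*266/(2*h)).astype(int).tolist()),3,(255,0,0),1)
cv2.imwrite('pics/g.png',np.hstack(out)[:,:,::-1])
```

```text
t74.4 w0.0638 g0.0 F[-0.9 -0.3 -0.5] P[0.5497 0.3498 0.2701]
[[298.8, 268.6], [296.7, 252.4], [300.6, 282.6]]
[[102, 23, 167], [103, 24, 167], [101, 25, 166], [102, 26, 165], [96, 50, 128], [95, 48, 149], [96, 48, 169], [95, 43, 196], [96, 40, 221], [93, 35, 230], [94, 34, 234], [94, 36, 233], [95, 41, 223], [103, 27, 167], [106, 29, 98], [105, 33, 61], [104, 33, 115]]
[[297.0, 269.6], [295.1, 253.3], [298.6, 283.7]]
[[104, 27, 161], [106, 28, 157], [105, 26, 157], [108, 25, 135], [95, 48, 150], [95, 45, 199], [95, 41, 224], [93, 30, 235], [94, 26, 240], [95, 25, 241], [94, 33, 235], [96, 42, 224], [96, 46, 194], [102, 26, 174], [103, 23, 181], [103, 22, 182], [102, 24, 183]]
[[402.7, 226.4], [399.7, 238.9], [404.9, 216.9]]
[[90, 192, 61], [91, 205, 72], [90, 123, 93], [90, 176, 90], [96, 33, 123], [113, 10, 100], [95, 31, 90], [92, 30, 121], [95, 30, 162], [95, 30, 189], [94, 31, 181], [170, 7, 107], [165, 6, 162], [120, 8, 122], [120, 6, 83], [108, 16, 81], [15, 116, 154]]
```

View pics/g.png

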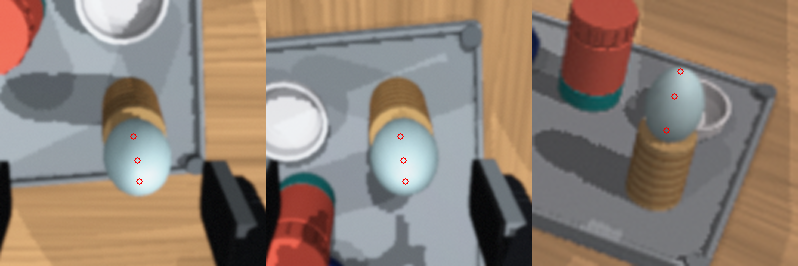

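The egg is upright on the cylinder and lines up with the projected axis points. I'll run one numeric check before handing in.

Run:
```python
from h import *
import pickle
S=pickle.load(open('c7.pkl','rb')); S[2]=pickle.load(open('c6.pkl','rb'))[1]
o=[]
for i,c in S.items():
    p=np.array([.5697,.28,.115]); hsv=cv2.cvtColor(c["frame"],cv2.COLOR_RGB2HSV); H,s,V=[hsv[...,j].astype(int) for j in range(3)]
    roi=np.zeros(H.shape,np.uint8); cv2.circle(roi,tuple(int(a) for a in proj(c,p)[0]),int(.045*c["intrinsics"][0,0]/np.linalg.norm(cam(c)[1]-p)),1,-1)
    m=cv2.morphologyEx(((H>88)&(H<99)&(s>22)&(s<80)&(V>60)*roi.astype(bool)).astype(np.uint8),cv2.MORPH_OPEN,np.ones((3,3)))
    k=cv2.convexHull(max(cv2.findContours(m,0,1)[0],key=cv2.contourArea)); o.append((c,k))
X,r,info=axis_xy(o); print(X.round(4),(r*1e3).round(1),heights(X,info,.0235).tolist())
X,r,info=axis_xy(o[:2]); print(X.round(4))
def topc(n): return 0
t=vision.read_camera("top"); c0=pickle.load(open('c0.pkl','rb'))["top"]
print("mustard/top change",np.abs(t["frame"][235:300,345:445].astype(int)-c0["frame"][235:300,345:445]).mean())
```

```text
[0.5705 0.2802] [-0.2  0.  -0.2] [[0.1225, 0.1031, 0.023], [0.1246, 0.1056, 0.0226], [0.1334, 0.0974, 0.022]]
[0.5704 0.2804]
mustard/top change 11.77323076923077
```

Run:
```python
from workcell import hand_in
print(hand_in())
```

```text
the job is handed in; nothing more can be done
None
```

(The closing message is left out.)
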